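# Grease the frit mill's shaft bearing

### The arm

A 7-joint arm with a two-finger parallel gripper is mounted at the origin on the work surface. World frame = base frame: x ahead of the robot, y to its left, z up, the work surface at z = 0. Lengths are in m, angles in rad, forces in N, time in s.
With the tool pointing down it reaches from about 0.4 to 0.875 m from the base axis. Payload 6.5 kg.
Tool frame: the origin (TCP) lies between the finger pads; the fingertips stand 22 mm ahead of it and the grasp point (between the pads) lies 3 mm ahead of it (ctrl.tip_extent is the distance from the TCP to the fingertips, in m); z points along the fingers, y is the line along which they close (so a half turn about z gives the same grasp; the last joint's range is limited). The gripper opens to 85 mm and grips with 20 to 120 N. Pads are 22 mm wide; open, the fingers measure 114 mm over their backs; the gripper's body (76 mm by 85 mm) begins 54 mm behind the grasp point. The pads swing forward as they close: fully open they stand 13 mm farther back than shut.
Start: joints at [-1.379, 0.536, -0.004, 1.538, 0.003, 1.067, -0.071], TCP at [0.166, 0.629, 0.253] pointing down, gripper open.
Joint ranges: [-2.7, 2.7], [-0.37, 2.16], [-1.27, 1.26], [0.24, 2.4], [-1.31, 4.45], [0.19, 1.91], [-2.76, 2.76]. Speed limits (rad/s): [2.39, 2.39, 3.14, 3.14, 3.14, 3.14, 3.14].

### API

Orientations are given as a unit quaternion [x, y, z, w].
In Python, from plant import ctrl, set_gripper, planner, vision, hand_in gives the robot as it stands. Calls block until the motion is done:
- ctrl.move_pose(position, orientation): joint-space move of the TCP to a pose.
- ctrl.movel(position, max_speed=0.15, attitude=None): straight line of the TCP; attitude=None keeps the orientation; max_speed is the mean speed in m/s.
- ctrl.goto_joints(angles): joint-space move.
- set_gripper(opening, grip_force=None): finger opening in m; grip_force is the grip in N (None keeps the last); returns when the fingers have stopped.
- ctrl.hold(seconds).
- planner.ik(position, orientation): joint angles nearest the present ones, or None.
- vision.capture(name): name is "side" or "top"; returns a dict with "pixels" (420x560x3 uint8, red, green, blue), "intrinsics" (3x3 intrinsics, pixels), "extrinsics" (4x4, takes a point from world to camera coordinates). Camera axes: x right, y down, z forward; pixel columns grow to the right and rows downward; lengths in m; the calibration is good to about 2 mm. A picture is of the moment at which its call begins. There is no depth.
A pose or a line that the arm cannot do raises ctrl.MotionError and nothing moves.
- hand_in(): hands the job in; it is judged then, once.
Readings, each from a call of its own:
- ctrl.get_t(): time.
- ctrl.get_joint_positions(): joint angles.
- ctrl.get_qvel(): joint speeds.
- ctrl.get_effort(): joint torques, N m.
- ctrl.get_tool_pos(): TCP position.
- ctrl.get_tool_rot(): TCP orientation.
- ctrl.get_force(): force on the tool from outside, world axes, zero at the start.
- ctrl.get_wrist_torque(): the same for the moment, N m.
- ctrl.get_opening(): finger opening in m.
- ctrl.get_grip_force(): force on a finger pad.
Only numpy, scipy, OpenCV 4.12 (cv2) and the standard library are available. Lean on these libraries where they do the work, as an engineer would, in place of code of your own. Each camera call takes 0.05 s, during which the arm holds its last target. There are 200 camera calls.

### The job

Grease the frit mill's bearing: slide the dust hood off the bearing along its rails, all the way until its spring catch clicks in and keeps it open, then take the push-type grease gun out of its stand, and press its coupler squarely onto the tilted grease nipple until it snaps on. Keep pushing in line with the nipple so that the nozzle tube slides most of its 16 mm stroke into the barrel against the spring, and finish while still holding the gun pressed like that: do not let go. Leave the pan, the tin and the spanner where they are.

Things in the scene. Friction and masses are not known exactly. Their poses are not given: they have to be found in the camera images.
- mill: frit mill fixed to the bench: green casing, hopper, hand wheel, dark base plate 12 thick. Origin on the bench under the centre of the pillow-block bearing that the hood covers. z up; y along the shaft, from the casing to the free end where the hood slides; -x side towards the robot. Casing begins at y = -62 (154 high), hopper (to 217) at y = -85; base plate ends at y = 135.
- nipple: steel grease nipple on the bearing's shoulder: hexagon foot 13 across, 6 high, neck 5 in diameter, round head 8 in diameter. Origin at its foot; z points outward along the nipple, which leans 0.52 rad (30 degrees) from vertical towards the mill's -x side. The tip is 19 along z.
- nipple_tip (a point): the outer tip of the nipple's round head, on its axis; about 90 above the bench.
- hood (a joint): slide of the dust hood along the mill's +y, in m: 0 = over the bearing (starts at 0 to 0.015), 0.085 = end stop, fully open. Friction 1.5 N; near the end a spring ball rides over a rivet (about 7 N, peak at 0.080) and then keeps the hood at 0.085 by itself; open means above 0.0825.
- hood_knob (a point): centre of the top face of the hood's knob: black upright cylinder, 22 in diameter, 32 tall, in the middle of the hood's flat top. The hood is a grey sheet tunnel, 157 (mill x) by 66 (mill y), its top 112 above the bench; the knob's top is 144 above the bench.
- gun: push-type grease gun, 0.5 kg: steel barrel 30 in diameter, 92 long, dark domed cap above it (to 105), nozzle and coupler below. Origin on the axis at the barrel's lower end; z up the axis, away from the coupler. Starts upright in the stand: barrel end on its lower plate, barrel through its upper plate, nozzle hanging below; lift it 115 straight up to clear the stand.
- gun_grip (a point): point on the gun's axis to grip, in the ribbed part of the barrel (30 in diameter), 66 above the gun's origin, 151 above the bench and 36 above the stand's top while in the stand; the cap's top is 39 above it, the coupler's mouth 142 below it.
- nozzle (a joint): how far the nozzle tube is pushed up into the barrel, in m: 0 = out (at rest), 0.016 = fully in. Its spring pushes with 12 N at the start of the stroke, rising to 18 N at the end.
- coupler_mouth (a point): the centre of the open lower end of the coupler (18 outside diameter, 12 bore), on the gun's axis, 76 below the gun's origin when the nozzle is out.
- coupler_seat (a point): bottom of the coupler's bore, on the axis, 10.7 inside the mouth. Four sprung jaws in the coupler pass over the nipple's head at about 9 N (before the nozzle tube begins to slide) and snap in behind it; the nipple's tip then touches this point.
- stand: plywood stand of the gun, fixed to the bench: 90 x 100, 115 high, two side boards with a lower plate (top at 85, hole 24) that the barrel stands on and an upper plate (top at 115, 12 thick, hole 33) around the barrel. Origin on the bench under the holes' axis.
- pan: bystander: empty aluminium pan, 160 in diameter, 32 high, on the bench. Origin at the centre of its underside.
- tin: bystander: closed steel tin, 72 in diameter, 75 high, on the bench. Origin at the centre of its underside.
- spanner: bystander: steel spanner 160 long, lying flat on the bench. Origin at the centre of its underside.
Things that resemble listed ones, but are neither listed nor needed, are in the scene too. There is more than one size of the gun; the one meant has the size given above. What is meant by the stand is not turquoise, and is the larger of those in its own colour.

How it is judged:
On the way, in this order (a step that is already met when the one before it is completed fails the run):
1. the dust hood is slid off the bearing and held open by its spring catch (value of joint hood above 0.0825 m), for 0.3 s.
2. the coupler is snapped squarely onto the nipple (distance between coupler_seat and nipple_tip below 0.003 m and angle between the z axis of gun and the z axis of nipple, either way round below 0.17 rad), for 0.2 s.
At the end, for the whole second after the job is handed in: Hood still caught open (over 82.5 of 85 mm); nipple tip within 3 mm of the coupler's bore bottom, axes within 0.17 rad; nozzle tube pushed in over 8 mm and kept there by the fingers on the gun, which is still and clear of its stand; pan, tin, spanner not moved over 40 mm (all of step 2 and value of joint hood above 0.0825 m and value of joint nozzle above 0.008 m and contact force between the fingers and gun above 5 N and contact force between gun and stand below 0.1 N and linear speed of gun below 0.02 m/s); the arm keeps its last pose, push and grip.
It fails at once if the pan, the tin or the spanner is moved more than 40 mm (distance of any of pan, tin, spanner from where it was at the start of the episode above 0.04 m).
It also fails if it takes over 54 s, if anything falls off the work surface, if the arm or the gripper's body presses on something with over 40 N, if the wrist force passes 120 N, or if a joint passes its speed limit or range.

## Working session

There is one attempt and no reset: what is moved stays moved. The work goes in short steps, each a Python script; the robot and the scene stay as the last script left them, time stands still between calls to the robot, and variables do not carry over. Pictures are saved under pics/ and viewed, at most 10 in all, crops included, and the job is handed in when it is done.

```bash
ls; mkdir -p pics; cat > h.py <<'E'
import numpy as np, cv2
from plant import ctrl,set_gripper,planner,vision,hand_in
from scipy.spatial.transform import Rotation as R
def cap(n):
    c=vision.capture(n); return c["pixels"],np.array(c["intrinsics"]),np.array(c["extrinsics"])
def ray(uv,K,E):
    d=np.linalg.inv(K)@np.array([uv[0],uv[1],1.]); Rm=E[:3,:3]; return -Rm.T@E[:3,3],Rm.T@d
def onz(uv,K,E,z):
    o,d=ray(uv,K,E); return o+d*(z-o[2])/d[2]
def tri(u1,c1,u2,c2):
    o,d=ray(u1,*c1);p,e=ray(u2,*c2)
    A=np.stack([d,-e],1);s=np.linalg.lstsq(A,p-o,rcond=None)[0]
    a=o+d*s[0];b=p+e*s[1];return (a+b)/2,np.linalg.norm(a-b)
def proj(P,K,E):
    q=E[:3,:3]@np.asarray(P)+E[:3,3];q=K@q;return q[:2]/q[2]
E
python3 - <<'E'
from h import *
for n in("side","top"):
    p,K,E=cap(n); cv2.imwrite(f"pics/{n}0.png",p[:,:,::-1]); np.savez(f"{n}0.npz",p=p,K=K,E=E)
    print(n,K.round(1).tolist(),(-E[:3,:3].T@E[:3,3]).round(3),E[:3,:3].round(2).tolist())
print(ctrl.get_t(),ctrl.get_tool_rot())
E
```

```text
pics
side [[469.8, 0.0, 276.8], [0.0, 469.8, 217.2], [0.0, 0.0, 1.0]] [0.478 1.01  1.041] [[-1.0, -0.07, 0.01], [-0.06, 0.7, -0.71], [0.04, -0.71, -0.7]]
top [[383.5, 0.0, 280.7], [0.0, 383.5, 209.7], [0.0, 0.0, 1.0]] [0.382 0.057 1.068] [[0.02, -1.0, -0.02], [-0.99, -0.02, -0.13], [0.13, 0.02, -0.99]]
0.1 [ 1.28504059e-01  9.91708697e-01 -7.50696745e-04 -5.28350050e-05]
```

View pics/side0.png

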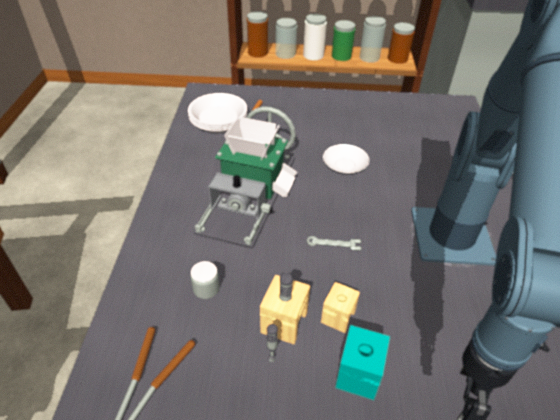

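View pics/top0.png

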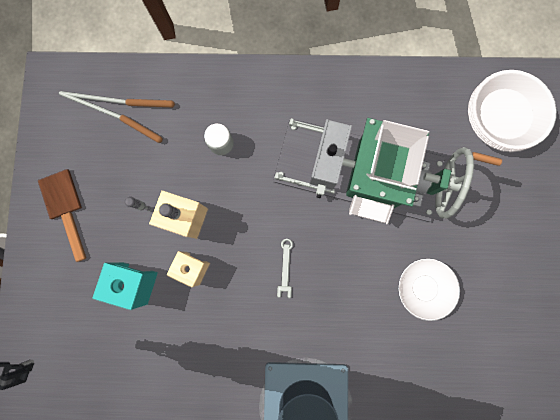

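The side view shows the mill at (240,180), its knob at (237,181), the gun in the plywood stand at (286,285), a small decoy gun at (272,340), and stands at (340,305, small plywood) and (363,360, turquoise). In the top view the knob is at (332,150), the gun cap at (169,211) and the decoy gun at (133,203). I'll check the choice in one close crop.

```bash
python3 - <<'E'
from h import *
s=cv2.imread("pics/side0.png");t=cv2.imread("pics/top0.png")
f=lambda im,x,y,w,h:cv2.resize(im[y:y+h,x:x+w],(400,300),interpolation=cv2.INTER_CUBIC)
m=np.vstack([np.hstack([f(s,236,265,133,100),f(t,110,170,133,100)]),np.hstack([f(s,180,140,133,100),f(t,265,110,133,100)])])
cv2.imwrite("pics/crop1.png",m)
E
```

```text
(no output)
```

View pics/crop1.png

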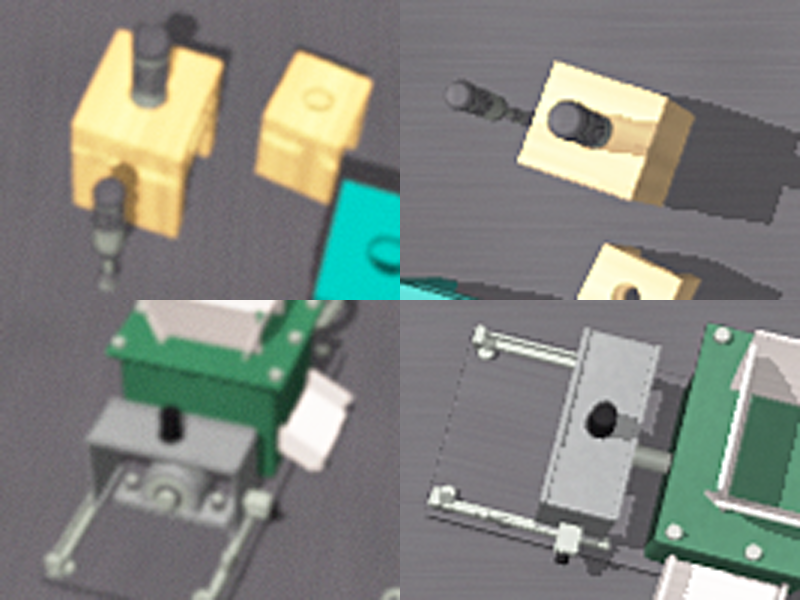

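Confirmed: the wanted gun is the larger one, standing in the larger plywood stand (top view (169,211)). The small gun at (133,203) stands free on the bench and is a decoy, and the other two stands are empty. Next I measure the knob, mill yaw, gun and stand.

```bash
python3 - <<'E'
from h import *
S=np.load("side0.npz");T=np.load("top0.npz");cs=(S["K"],S["E"]);ct=(T["K"],T["E"])
def blob(m,near):
    n,l,st,c=cv2.connectedComponentsWithStats(m.astype(np.uint8))
    ok=[i for i in range(1,n) if st[i,4]>15]
    i=min(ok,key=lambda i:np.hypot(*(c[i]-near)));return c[i],st[i],l==i
def v(d,x,y,w,h):
    hsv=cv2.cvtColor(d["p"],cv2.COLOR_RGB2HSV);m=np.zeros(hsv.shape[:2],bool);m[y:y+h,x:x+w]=1;return hsv,m
hs,ms=v(S,225,165,25,30);a,st,_=blob((hs[...,2]<60)&ms,(237,181));print("knob side",a,st)
ht,mt=v(T,322,140,20,20);b,st2,_=blob((ht[...,2]<60)&mt,(332,150));print("knob top",b,st2)
print("tri",tri(a,cs,b,ct),"onz .128",onz(a,*cs,.128),onz(b,*ct,.128))
# gun visible: low saturation pixels within plywood region
hs,ms=v(S,272,268,28,36);a,st,_=blob((hs[...,1]<110)&(hs[...,2]<150)&ms,(286,286));print("gun side",a,st)
ht,mt=v(T,155,198,28,28);b,st2,_=blob((ht[...,1]<75)&(ht[...,2]<140)&mt,(169,211));print("gun top",b,st2)
print("tri",tri(a,cs,b,ct),onz(a,*cs,.152),onz(b,*ct,.152))
# stand top outline
ht,mt=v(T,145,185,65,60)
m=(ht[...,1]>60)&(ht[...,2]>200)&(ht[...,0]<30)&mt
c=max(cv2.findContours(m.astype(np.uint8),0,2)[0],key=cv2.contourArea);h=cv2.convexHull(c)[:,0]
q=np.array([onz(p,*ct,.115)[:2] for p in h.astype(float)],np.float32);print("stand",cv2.minAreaRect(q*1000))
# hood top
ht,mt=v(T,308,115,48,78)
m=(ht[...,1]<40)&(ht[...,2]>120)&mt
m=cv2.morphologyEx(m.astype(np.uint8),cv2.MORPH_OPEN,np.ones((5,5)))
c=max(cv2.findContours(m,0,2)[0],key=cv2.contourArea);h=cv2.convexHull(c)[:,0]
q=np.array([onz(p,*ct,.112)[:2] for p in h.astype(float)],np.float32);print("hood",cv2.minAreaRect(q*1000))
E
```

```text
knob side [236.5 181. ] [234 176   6  11  62]
knob top [331.92941176 149.83529412] [327 144  10  12  85]
tri (array([ 0.65671342, -0.05098169,  0.12904201]), np.float64(0.0017882952149075736)) onz .128 [ 0.65782177 -0.05257048  0.128     ] [ 0.65608945 -0.05099424  0.128     ]
gun side [286.43052838 279.19765166] [272 268  28  31 511]
gun top [169.43497758 211.19282511] [160 204  21  15 223]
tri (array([0.48836338, 0.33709774, 0.17243451]), np.float64(0.0009230693191499789)) [0.48907185 0.32120055 0.152     ] [0.49031999 0.34352846 0.152     ]
stand ((485.6075439453125, 311.6839599609375), (45.66648483276367, 38.46573257446289), 87.93160247802734)
hood ((664.090576171875, -52.3461799621582), (179.2667694091797, 121.47916412353516), 0.6430431008338928)
```

```bash
python3 - <<'E'
from h import *
S=np.load("side0.npz");T=np.load("top0.npz");cs=(S["K"],S["E"]);ct=(T["K"],T["E"]);k=3.0075
side=lambda x,y:(x/k+236,y/k+265); top=lambda x,y:(x/k+110,y/k+170); topm=lambda x,y:(x/k+265,y/k+110)
print("gun plate",onz(side(148,96),*cs,.115),onz(top(190,132),*ct,.115))
print("gun captop",onz(side(150,33),*cs,.188),onz(top(170,121),*ct,.188))
for p in [(157,62),(262,98),(235,203),(118,160)]:print("stand",onz(top(*p),*ct,.115)[:2].round(4))
for p in [(185,28),(262,45),(220,222),(140,214)]:print("hood",onz(topm(*p),*ct,.112)[:2].round(4))
# long-edge line fits: hood dark->bright left edge, green casing left edge
hsv=cv2.cvtColor(T["p"],cv2.COLOR_RGB2HSV)
g=((hsv[...,0]>55)&(hsv[...,0]<90)&(hsv[...,1]>110)).astype(np.uint8)
xs=[];
for r in range(128,178,2):
    c=np.where(g[r,340:400])[0]
    if len(c): xs.append(onz((340+c[0],r),*ct,.154)[:2])
xs=np.array(xs);d=cv2.fitLine(xs.astype(np.float32),cv2.DIST_HUBER,0,.01,.01).ravel();print("casing edge",d,np.degrees(np.arctan2(d[1],d[0])))
gr=T["p"].astype(int).mean(2);xs=[]
for r in range(124,176,2):
    e=np.diff(cv2.GaussianBlur(gr[r].astype(np.float32)[None],(3,1),0)[0])[305:335];xs.append(onz((305.5+np.argmax(e),r),*ct,.112)[:2])
xs=np.array(xs);d=cv2.fitLine(xs.astype(np.float32),cv2.DIST_HUBER,0,.01,.01).ravel();print("hood edge",d,np.degrees(np.arctan2(d[1],d[0])))
E
```

```text
gun plate [0.48958609 0.34583319 0.115     ] [0.48804259 0.34527129 0.115     ]
gun captop [0.49039629 0.33992705 0.188     ] [0.48818277 0.33918422 0.188     ]
stand [0.5469 0.3766]
stand [0.5178 0.2862]
stand [0.4295 0.3045]
stand [0.4634 0.4043]
hood [ 0.7418 -0.0386]
hood [ 0.7275 -0.1045]
hood [ 0.5726 -0.0688]
hood [ 0.5783 -0.0016]
casing edge [ 0.9954879  -0.09488838  0.62974095 -0.14694016] -5.444895
hood edge [ 0.9725718  -0.23260292  0.6699969  -0.01873354] -13.450365
```

```bash
cat >> h.py <<'E'
yaw=np.radians(-13.); mx=np.array([np.cos(yaw),np.sin(yaw),0]); my=np.array([-np.sin(yaw),np.cos(yaw),0]); Z=np.array([0,0,1.])
def quat(y,z):
    x=np.cross(y,z);return R.from_matrix(np.stack([x,y,z],1)).as_quat()
qd=quat(my,-Z)
nz=-np.sin(np.pi/6)*mx+np.cos(np.pi/6)*Z
qn=quat(my,-nz)
E
python3 - <<'E'
from h import *
print(qd)
K=np.array([.657,-.0515,0])
for nm,p,q in [("knobup",K+[0,0,.2],qd),("knob",K+[0,0,.147],qd),("gun",np.array([.489,.344,.154]),qd),("gunup",np.array([.489,.344,.29]),qd)]:
    print(nm,planner.ik(p,q))
tip=K-.0075*my+np.array([0,0,.09])-.03*mx
for d in(.131,.17,.22):print(d,planner.ik(tip+nz*(d+.003),qn), planner.ik(tip+nz*(d+.003),quat(np.cross(my,nz),-nz)),planner.ik(tip+nz*(d+.003),quat(-np.cross(my,nz),-nz)))
ctrl.move_pose(K+[0,0,.24],qd);set_gripper(.06,60)
ctrl.movel(K+[0,0,.148],.12);set_gripper(0.0,60)
print(ctrl.get_t(),ctrl.get_opening(),ctrl.get_grip_force(),ctrl.get_force(),ctrl.get_tool_pos())
E
```

```text
[ 0.11320321  0.99357186  0.         -0.        ]
knobup [-0.28367023  0.64232769  0.44087537  1.57744323 -0.31035252  0.99191493
  1.59515914]
knob [-0.22892111  0.69533021  0.35655168  1.60639157 -0.29122867  0.89272502
  1.5794068 ]
gun [-0.73682941  0.56902565  0.06604614  1.761289   -0.04898344  0.81286746
  0.69642295]
gunup [-0.76307578  0.41019405  0.100255    1.64888345 -0.04515623  1.0847743
  0.69391911]
0.131 [-0.21696922  0.27518671  0.12717144  2.22716214  0.73735263  0.1915834
  0.54518287] [-0.85927485  0.39786574  0.91430534  2.25653556 -0.9709486   0.20233562
  0.62382509] [-0.16823781  0.27486605  0.07130301  2.22452578  0.79135472  0.20326056
  2.06601231]
0.17 [-0.3816189   0.17866226  0.28706281  2.24925405  0.48550513  0.25175092
  0.78946455] [-0.52915668  0.18501353  0.45332133  2.25638364  0.36012917  0.23487393
 -0.66014338] [-0.3926088   0.17893831  0.29935406  2.2498014   0.47715495  0.25043313
  2.36827069]
0.22 [-0.80175994  0.04168204  0.68623385  2.27190596  0.41300307  0.37005551
  0.87039651] [-0.87057876  0.04136321  0.75947403  2.27434844  0.40366755  0.36791373
 -0.68886774] [-0.589512    0.04475168  0.46215221  2.2633804   0.43930751  0.37637131
  2.40961609]
4.7833 0.019552254710623756 58.51319432258606 [-2.75203041  0.21513715  4.42800699] [ 0.65737478 -0.05146501  0.14890263]
```

```bash
python3 - <<'E'
from h import *
p0=ctrl.get_tool_pos();f0=ctrl.get_force()
ctrl.movel(p0+my*.062,.06);print(ctrl.get_force()-f0)
for d in np.arange(.066,.0945,.004):
    ctrl.movel(p0+my*d,.04);ctrl.hold(.1);f=(ctrl.get_force()-f0);print(round(d,4),f.round(1),(ctrl.get_tool_pos()-p0)@my)
    if f@my<-16: break
set_gripper(.06);ctrl.hold(.1);q=ctrl.get_tool_pos();print(q,ctrl.get_t())
ctrl.movel(q+[0,0,.08],.15)
ctrl.move_pose(np.array([.489,.344,.30]),qd)
for n in("side","top"):
    p,K,E=cap(n); cv2.imwrite(f"pics/{n}1.png",p[:,:,::-1]); np.savez(f"{n}1.npz",p=p,K=K,E=E)
s=cv2.imread("pics/side1.png");t=cv2.imread("pics/top1.png")
f=lambda im,x,y,w,h:cv2.resize(im[y:y+h,x:x+w],(w*4,h*4),interpolation=cv2.INTER_CUBIC)
cv2.imwrite("pics/crop2.png",np.hstack([f(s,190,140,100,130),f(t,270,110,100,130)]))
print(ctrl.get_t())
E
```

```text
[ 8.64064375  0.59842815 -3.61580314]
0.066 [ 8.3 -0.9 -4.1] 0.06584298965191579
0.07 [ 7.7 -1.6 -4.4] 0.06969269942871024
0.074 [ 7.7 -2.1 -4.8] 0.07365592538701646
0.078 [ 7.2 -3.7 -3.3] 0.07625679184604371
0.082 [ 6.8 -4.6 -4.1] 0.07956448934345477
0.086 [ 7.8 -4.3 -4.5] 0.08393757784594853
0.09 [  4.9 -10.9  -2.7] 0.0841313239866115
0.094 [  2.3 -16.5  -0.3] 0.08429427728717476
[0.67839901 0.04059286 0.14883943] 9.3333
11.4833
```

View pics/crop2.png

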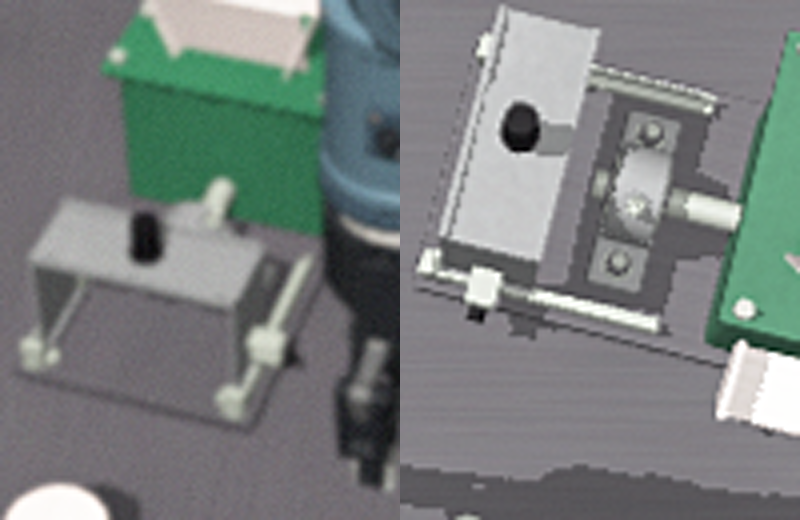

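The hood now sits at the far end with the knob at top-crop (520,128), off the bearing. The nipple head is at top-crop (637,207), i.e. pixel (329.3,161.8). In the side view the open hood hides most of it.

```bash
python3 - <<'E'
from h import *
S=np.load("side1.npz");T=np.load("top1.npz");cs=(S["K"],S["E"]);ct=(T["K"],T["E"])
O=np.array([.6572,-.0521,0])
P=onz((270+237/4-.0,110+207/4),*ct,.0865);print("head",P,"mill",(P-O)@mx,(P-O)@my)
pr=proj(P,*cs);print("side px",pr,"crop",(pr-[190,140])*4, "top",proj(P,*ct))
# gleaming head local refinement
g=T["p"].astype(int).mean(2)[156:168,322:338].astype(int);print(g)
# yaw check from bolts: crop px (652,131),(618,262) ; same height
a=onz((270+252/4,110+131/4),*ct,.04);b=onz((270+218/4,110+262/4),*ct,.04);d=a-b;print(a,b,np.degrees(np.arctan2(d[1],d[0])),"mid mill",((a+b)/2-O)@mx,((a+b)/2-O)@my)
for t in (10,15,20):
  for dd in(.12,.131,.2):
    tip=P+nz*.004; th=np.radians(t); tz=-nz*np.cos(th)-np.cross(my,nz)*np.sin(th)
    tz2=-nz*np.cos(th)+np.cross(my,nz)*np.sin(th)
    print(t,dd,tz.round(2),planner.ik(tip+nz*dd-.003*tz,quat(my,tz)).round(2),tz2.round(2))
E
```

```text
head [ 0.63600205 -0.0488537   0.0865    ] mill -0.021384905835936385 -0.0016053990216991433
side px [244.0972376  192.61425502] crop [216.3889504  210.45702008] top [329.25 161.75]
[[106 105 199 208 203 204 205 205 207 205 206 205 205 206 160 104]
 [114  90 190 205 205 207 189 200 209 208 207 204 207 204 144  98]
 [104 178 204 203 188 187 184 188 174 196 206 205 210 185 136 100]
 [118 138 190 195 184 190 181 172 165 165 197 206 209 191 132 139]
 [101 114 181 189 192 224 201 195 193 171 155 195 206 158  93 154]
 [107 113 178 187 170 200 232 187 226 158 175 201 199 138  89 145]
 [110 113 124 174 201 221 249 221 173 127 137 190 182 144 117 138]
 [107 112 149 168 184 172 206 168 140 126 120 185 155 107  97 118]
 [105 110 120 155 164 164 176 131 119 119 121 140 144  87  85  97]
 [104 107 105 115 151 160 163 157 159 126 117 118 118  92  89  90]
 [102 101 103  99 139 149 151 153 160 156 160 131 104  91  92  91]
 [ 90  95  96  96 106 131 136 141 143 149 153 122  96  93  92  93]]
[ 0.70190949 -0.06394644  0.04      ] [ 0.60938155 -0.04107508  0.04      ] -13.884250161102273 mid mill -0.00142
[... 165 characters left out ...]
  0.38  0.69  2.1  -0.38  0.42  1.64] [ 0.63 -0.14 -0.77]
10 0.2 [ 0.33 -0.08 -0.94] [-0.81  0.21  0.82  2.13 -0.12  0.53  1.41] [ 0.63 -0.14 -0.77]
15 0.12 [ 0.25 -0.06 -0.97] [-0.57  0.43  0.64  2.03 -0.39  0.53  1.65] [ 0.69 -0.16 -0.71]
15 0.131 [ 0.25 -0.06 -0.97] [-0.59  0.41  0.67  2.03 -0.37  0.55  1.64] [ 0.69 -0.16 -0.71]
15 0.2 [ 0.25 -0.06 -0.97] [-0.75  0.25  0.78  2.06 -0.19  0.65  1.48] [ 0.69 -0.16 -0.71]
20 0.12 [ 0.17 -0.04 -0.98] [-0.53  0.46  0.63  1.96 -0.38  0.66  1.65] [ 0.75 -0.17 -0.64]
20 0.131 [ 0.17 -0.04 -0.98] [-0.55  0.44  0.65  1.96 -0.37  0.67  1.64] [ 0.75 -0.17 -0.64]
20 0.2 [ 0.17 -0.04 -0.98] [-0.69  0.29  0.75  1.99 -0.23  0.77  1.52] [ 0.75 -0.17 -0.64]
```

```bash
cat >> h.py <<'E'
th=np.radians(10)
def tool(gz):  # tool z axis for gun axis gz
    return -gz*np.cos(th)-np.cross(my,gz)*np.sin(th)
E
python3 - <<'E'
from h import *
tz=tool(Z);q=quat(my,tz);G=np.array([.489,.3445,.151])
ctrl.move_pose(G-.003*tz+[0,0,.11],q)
print(ctrl.get_opening())
ctrl.movel(G-.003*tz,.12);f0=ctrl.get_force()
set_gripper(0.0,60);ctrl.hold(.1)
print(ctrl.get_t(),ctrl.get_opening(),ctrl.get_grip_force(),ctrl.get_force()-f0)
set_gripper(0.0,110);print(ctrl.get_opening(),ctrl.get_grip_force(),ctrl.get_force()-f0)
ctrl.movel(G-.003*tz+[0,0,.03],.06);print(ctrl.get_force()-f0)
ctrl.movel(G-.003*tz+[0,0,.135],.12);print(ctrl.get_force()-f0,ctrl.get_tool_pos(),ctrl.get_t(),ctrl.get_opening())
for n in("side","top"):
    p,K,E=cap(n); cv2.imwrite(f"pics/{n}2.png",p[:,:,::-1]); np.savez(f"{n}2.npz",p=p,K=K,E=E)
s=cv2.imread("pics/side2.png")
for z in(.151+.135,.009+.135):print(proj([G[0],G[1],z],K,E))
S=np.load("side2.npz");u=[proj([G[0],G[1],z],S["K"],S["E"]) for z in(.286,.144)];print(u)
x,y=(int(v) for v in u[1]);x=max(0,x-65);y=max(0,y-130);y=min(y,420-150);print(x,y)
cv2.imwrite("pics/crop3.png",cv2.resize(s[y:y+150,x:x+150],(600,600),interpolation=cv2.INTER_CUBIC))
E
```

```text
0.060202170454929364
13.3167 0.028667715935750588 58.75646710395813 [-1.45483754 -0.79847809  6.30002442]
0.027926947321205695 107.53781318664551 [-0.9465735  -1.24547415  6.81128054]
[ 0.68822349  0.94513705 -3.59988322]
[-0.04572487  0.75737118 -4.24883508] [0.48898744 0.34415709 0.28805735] 15.2083 0.02804011357087258
[149.24397008 203.85767885]
[170.00685924 212.12607605]
[array([287.71600539, 249.20242853]), array([285.82961905, 289.18690201])]
220 159
```

View pics/crop3.png

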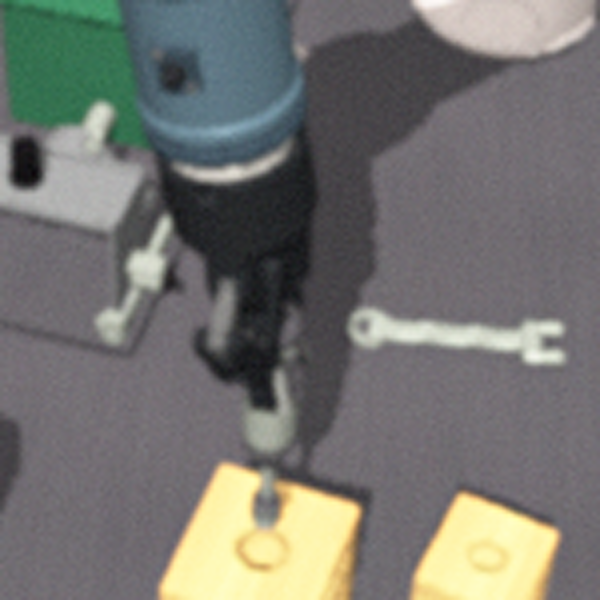

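```bash
python3 - <<'E'
from h import *
S=np.load("side1.npz");T=np.load("top1.npz");cs=(S["K"],S["E"]);ct=(T["K"],T["E"])
for u in (290,310,335):
  for z in(.045,.06):
    print("shaft",u,z,(proj(onz((270+u/4,110+210/4),*ct,z),*cs)-[190,140])*4)
print("tri head",tri((245.8,186.8),cs,(329.2,161.8),ct))
P=np.array([.636,-.0489,.0865]);tip=P+nz*.004
for d in(.0,.131,.181,.231,.281):print(d,(proj(tip+nz*d,*cs)-[190,140])*4, planner.ik(tip+nz*d-.003*tool(nz),quat(my,tool(nz))))
q=quat(my,tool(nz))
p=ctrl.get_tool_pos();ctrl.movel(p+[0,0,.08],.15)
ctrl.move_pose(tip+nz*.231-.003*tool(nz),q)
print(ctrl.get_t())
cc={}
for n in("side","top"):
    p,K,E=cap(n); cv2.imwrite(f"pics/{n}3.png",p[:,:,::-1]); np.savez(f"{n}3.npz",p=p,K=K,E=E)
f=lambda im,x,y,w,h:cv2.resize(im[y:y+h,x:x+w],(w*5,h*5),interpolation=cv2.INTER_CUBIC)
s=cv2.imread("pics/side3.png");t=cv2.imread("pics/top3.png")
cv2.imwrite("pics/crop4.png",np.hstack([f(s,210,120,80,110),f(t,290,120,80,110)]))
E
```

```text
shaft 290 0.045 [212.60037614 214.91127547]
shaft 290 0.06 [216.48927595 202.77183513]
shaft 310 0.045 [214.3580855 203.5228336]
shaft 310 0.06 [218.21076872 191.53450252]
shaft 335 0.045 [216.52256644 189.49886248]
shaft 335 0.06 [220.33084949 177.69531994]
tri head (array([ 0.62934815, -0.04593179,  0.11282985]), np.float64(0.0005727748521765074))
0.0 [218.72796493 207.54818138] [-0.31529316  0.63544817  0.35822721  1.98402848 -0.49326748  0.24083885
  1.74717858]
0.131 [300.47804583 106.86876794] [-0.61998082  0.37706301  0.66364427  2.1005295  -0.35476499  0.41798452
  1.61499533]
0.181 [334.76186917  64.64648281] [-0.74272059  0.25612565  0.75809587  2.12185083 -0.18430515  0.49793898
  1.4599413 ]
0.231 [370.96878014  20.05581674] [-0.85477094  0.11222926  0.80999352  2.12892972  0.02885627  0.59981693
  1.26114907]
0.281 [409.26525592 -27.10825546] [-0.92689571 -0.04429844  0.78892713  2.12089636  0.22792408  0.73584541
  1.06567987]
17.3833
```

View pics/crop4.png

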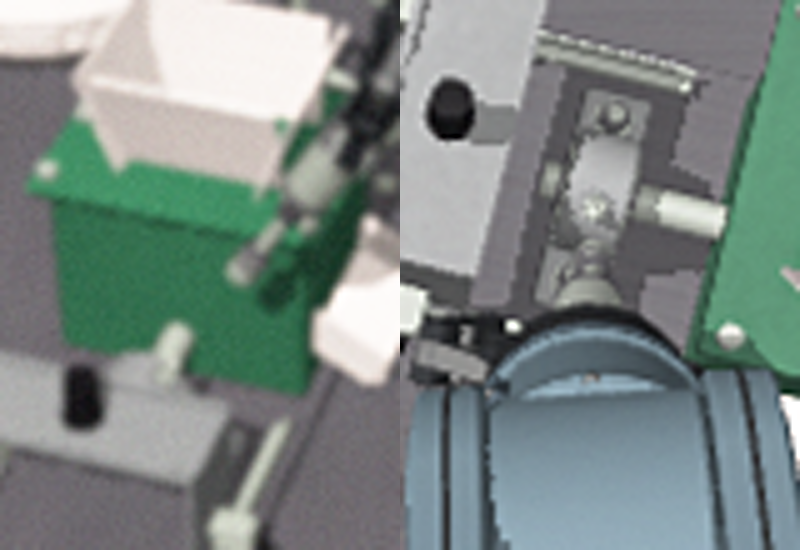

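The gun is held tilted and points at the nipple. The mouth is at side-crop (238,272), i.e. px (257.6,174.4), and at top-crop about (592,243), i.e. px (328.4,168.6). The nipple head is at top-crop (594,207).

```bash
python3 - <<'E'
from h import *
S=np.load("side3.npz");T=np.load("top3.npz");cs=(S["K"],S["E"]);ct=(T["K"],T["E"])
P=np.array([.636,-.0489,.0865]);tip=P+nz*.004;M=tip+nz*.089
print("pred mouth",M,(proj(M,*cs)-[210,120])*5,(proj(M,*ct)-[290,120])*5+[400,0])
for d in(.106,.165,.187):print("axis",d,(proj(tip+nz*d,*cs)-[210,120])*5,(proj(tip+nz*d,*ct)-[290,120])*5+[400,0])
print("tri",tri((257.6,174.4),cs,(328.4,168.6),ct))
print("tool err",ctrl.get_tool_pos()-(tip+nz*.231-.003*tool(nz)))
E
```

```text
pred mouth [ 0.59069179 -0.03843978  0.16704036] [241.32019182 275.80029184] [592.35066028 258.53452291]
axis 0.106 [255.01255017 258.93745095] [591.54010375 268.65221843]
axis 0.165 [304.48660414 198.00761847] [588.49561455 306.65476806]
axis 0.187 [323.75255841 174.28060861] [587.25843681 322.09772267]
tri (array([ 0.59479332, -0.03749453,  0.17131837]), np.float64(0.004833725814885623))
tool err [0.00076732 0.00108799 0.00035774]
```

```bash
python3 - <<'E'
from h import *
P=np.array([.636,-.0489,.0865]);tip=P+nz*.004;q=quat(my,tool(nz));off=-.003*tool(nz)
err=np.array([.0006,.0009,.0003])
ctrl.movel(tip+nz*(.142+.030)+off-err,.08);ctrl.movel(tip+nz*(.142+.008)+off-err,.05);ctrl.hold(.2)
print("tool err",ctrl.get_tool_pos()-(tip+nz*.150+off),ctrl.get_force(),ctrl.get_t())
M=tip+nz*.008
c={}
for n in("side","top"):
    p,K,E=cap(n); cv2.imwrite(f"pics/{n}4.png",p[:,:,::-1]); np.savez(f"{n}4.npz",p=p,K=K,E=E);c[n]=(K,E)
f=lambda im,x,y,w,h:cv2.resize(im[y:y+h,x:x+w],(400,400),interpolation=cv2.INTER_CUBIC)
s=cv2.imread("pics/side4.png");t=cv2.imread("pics/top4.png")
cv2.imwrite("pics/crop5.png",np.hstack([f(s,220,150,50,50),f(t,305,140,50,50)]))
for d in(0,.008,.025,.08):print(d,(proj(tip+nz*d,*c["side"])-[220,150])*8,(proj(tip+nz*d,*c["top"])-[305,140])*8+[400,0])
E
```

```text
tool err [-5.28084755e-04 -8.73247535e-04 -8.80038971e-05] [-0.13117704  0.49474881 -3.21385838] 19.1667
0 [197.45592986 335.09636275] [593.88977958 177.15402741]
0.008 [206.82837092 323.55372135] [593.38016214 183.51527908]
0.025 [226.99517207 298.71727241] [592.27178013 197.35055313]
0.08 [294.67001667 215.37223367] [588.42995341 245.30579326]
```

View pics/crop5.png

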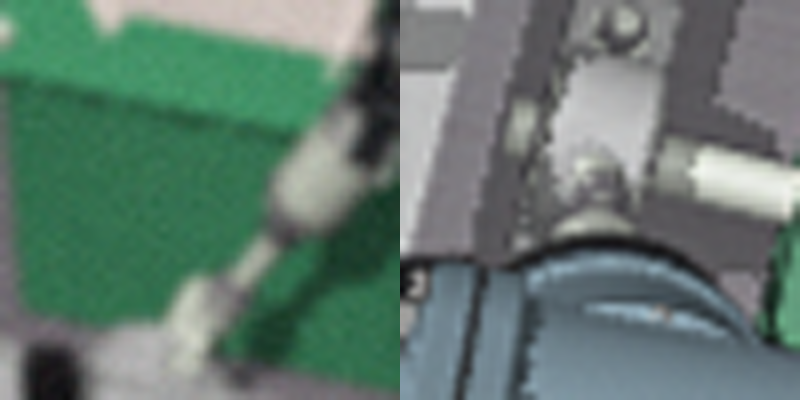

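```bash
cat > push.py <<'E'
from h import *
import sys
P=np.array([.636,-.0489,.0865]);tip=P+nz*.004;off=-.003*tool(nz)
d=lambda:(ctrl.get_tool_pos()-off-tip)@nz-.142
def step(a0,a1,st,stop,f0):
    for a in np.arange(a0,a1,-st):
        ctrl.movel(tip+nz*(.142+a)+off,.02);ctrl.hold(.05);f=ctrl.get_force()-f0
        print("%.4f"%a,"act %.4f"%d(),"ax %.1f x %.1f y %.1f"%(f@nz,f@np.cross(my,nz),f@my))
        if f@nz>stop: break
E
python3 - <<'E'
from push import *
f0=ctrl.get_force();np.save("f0.npy",f0)
step(.006,-.0125,.002,11,f0);print(ctrl.get_t())
E
```

```text
0.0060 act 0.0060 ax 1.9 x 0.2 y -0.8
0.0040 act 0.0039 ax -0.3 x 0.5 y -0.2
0.0020 act 0.0019 ax 0.2 x 0.1 y 0.2
0.0000 act -0.0000 ax 0.9 x -0.0 y 0.3
-0.0020 act -0.0018 ax 8.7 x 0.2 y -0.4
-0.0040 act -0.0036 ax 14.2 x -0.9 y 1.1
21.075
```

```bash
python3 - <<'E'
from push import *
f0=np.load("f0.npy")
step(-.005,-.0125,.001,22,f0);print(ctrl.get_t(),ctrl.get_opening(),ctrl.get_grip_force())
for n in("side","top"):
    p,K,E=cap(n); cv2.imwrite(f"pics/{n}5.png",p[:,:,::-1]); np.savez(f"{n}5.npz",p=p,K=K,E=E)
f=lambda im,x,y,w,h:cv2.resize(im[y:y+h,x:x+w],(400,400),interpolation=cv2.INTER_CUBIC)
s=cv2.imread("pics/side5.png");t=cv2.imread("pics/top5.png")
cv2.imwrite("pics/crop6.png",np.hstack([f(s,220,150,50,50),f(t,305,140,50,50)]))
E
```

```text
-0.0050 act -0.0046 ax 15.0 x -0.6 y 0.9
-0.0060 act -0.0056 ax 15.6 x -1.6 y -0.2
-0.0070 act -0.0066 ax 14.9 x -0.5 y 0.4
-0.0080 act -0.0075 ax 16.0 x 0.3 y 1.4
-0.0090 act -0.0085 ax 15.8 x -0.5 y 1.0
-0.0100 act -0.0095 ax 16.2 x -0.8 y 2.0
-0.0110 act -0.0105 ax 16.7 x -0.5 y 1.3
-0.0120 act -0.0115 ax 17.0 x -0.9 y 1.3
23.475 0.027758418225383275 109.81857419013977
```

View pics/crop6.png

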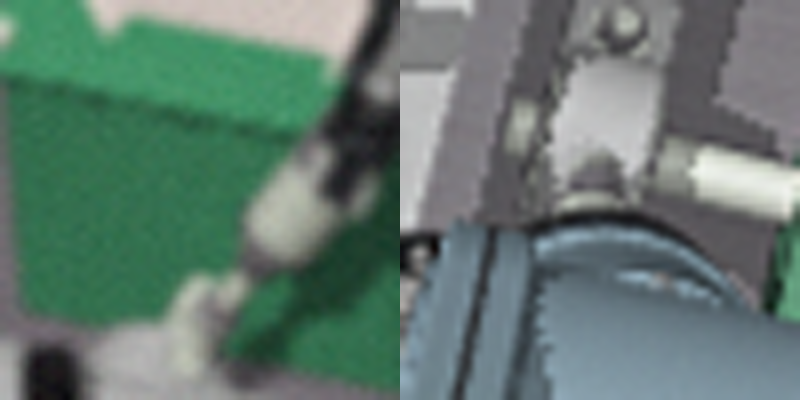

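Side-crop (225,290) and top-crop (600,170): the coupler sits slightly right (−y) of the nipple, and the spring compressed before the nipple had gone 10.7 mm in, so the rim is resting on the head. Undoing the half-pixel bias of my crop readings puts the nipple about 2 mm further along +y. I'll back off, shift and retry.

```bash
cat >> push.py <<'E'
tx=np.cross(my,nz)
def attempt(sy,sx,f0):
    s=sy*my+sx*tx
    ctrl.movel(tip+nz*(.142+.004)+off+s,.04)
    for a in (0,-.002,-.004,-.0055,-.007,-.0085,-.010,-.0115,-.013):
        ctrl.movel(tip+nz*(.142+a)+off+s,.03);f=ctrl.get_force()-f0
        print(a,"act %.4f ax %.1f x %.1f y %.1f"%(d(),f@nz,f@tx,f@my))
        if a>-.0045 and f@nz>11.5: return False
    return True
E
python3 - <<'E'
from push import *
f0=np.load("f0.npy")
ctrl.movel(tip+nz*(.142+.004)+off,.04)
for s in [(.002,0),(.0035,0)]:
    print(s)
    if attempt(*s,f0): break
print(ctrl.get_t())
E
```

```text
(0.002, 0)
0 act -0.0003 ax 1.0 x 0.0 y 0.0
-0.002 act -0.0020 ax 2.8 x -0.0 y -0.6
-0.004 act -0.0037 ax 13.9 x -0.2 y -1.0
(0.0035, 0)
0 act -0.0003 ax 0.8 x -0.3 y -0.8
-0.002 act -0.0019 ax 8.3 x -0.2 y -0.8
-0.004 act -0.0038 ax 5.9 x -1.8 y -2.2
-0.0055 act -0.0059 ax -3.8 x -2.3 y -1.1
-0.007 act -0.0074 ax -5.3 x -1.7 y -2.1
-0.0085 act -0.0087 ax -5.9 x -2.3 y -2.2
-0.01 act -0.0100 ax -3.0 x -2.1 y -1.6
-0.0115 act -0.0109 ax 13.8 x -2.5 y -3.1
-0.013 act -0.0124 ax 14.3 x -3.1 y -2.8
27.7917
```

The mouth went over the head, the jaws pulled in (−5 N), and the nipple seated at 10.9 mm depth, where the spring starts. I'll carry on down the stroke.

```bash
python3 - <<'E'
from push import *
f0=np.load("f0.npy")
for a,sy,sx in [(-.016,.003,.0005),(-.019,.0025,.001),(-.022,.0022,.001),(-.0245,.0022,.001)]:
    ctrl.movel(tip+nz*(.142+a)+off+sy*my+sx*tx,.03);ctrl.hold(.1);f=ctrl.get_force()-f0
    print(a,"act %.4f ax %.1f x %.1f y %.1f"%(d(),f@nz,f@tx,f@my))
ctrl.hold(.5);print(ctrl.get_t(),ctrl.get_opening(),ctrl.get_grip_force(),np.abs(ctrl.get_qvel()).max())
for n in("side","top"):
    p,K,E=cap(n); cv2.imwrite(f"pics/{n}6.png",p[:,:,::-1]); np.savez(f"{n}6.npz",p=p,K=K,E=E)
f=lambda im,x,y,w,h:cv2.resize(im[y:y+h,x:x+w],(400,400),interpolation=cv2.INTER_CUBIC)
s=cv2.imread("pics/side6.png");t=cv2.imread("pics/top6.png")
cv2.imwrite("pics/crop7.png",np.hstack([f(s,190,130,100,100),f(t,270,110,100,100)]))
E
```

```text
-0.016 act -0.0153 ax 15.2 x -3.7 y -1.8
-0.019 act -0.0182 ax 17.3 x -4.4 y -0.6
-0.022 act -0.0211 ax 16.4 x -4.9 y -1.0
-0.0245 act -0.0236 ax 18.3 x -4.3 y -0.6
29.6917 0.027813820045993455 110.5959141254425 0.001408527153379873
```

View pics/crop7.png

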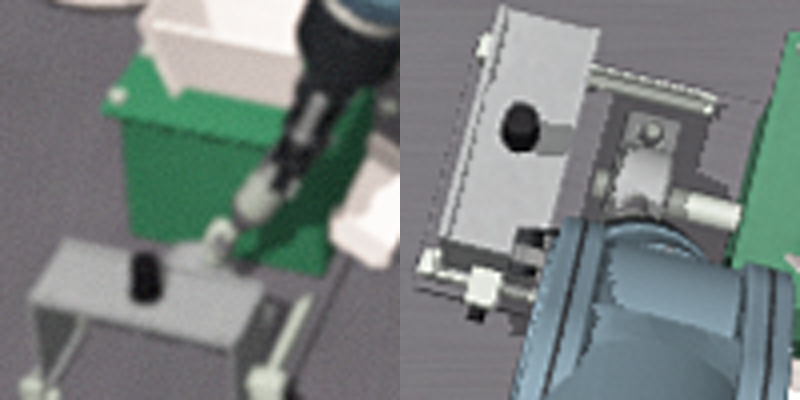

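The hood is still open (knob at top-crop (520,128)), and the coupler is on the nipple with most of the stroke taken up (side-crop (225,235)). I'll ease the side load, then hand in.

```bash
python3 - <<'E'
from push import *
f0=np.load("f0.npy")
for sx in(0,-.001):
    ctrl.movel(tip+nz*(.142-.0245)+off+.0018*my+sx*tx,.02);ctrl.hold(.3);f=ctrl.get_force()-f0
    print(sx,"act %.4f ax %.1f x %.1f y %.1f"%(d(),f@nz,f@tx,f@my))
ctrl.hold(.5);print(ctrl.get_t(),hand_in())
E
```

```text
0 act -0.0235 ax 18.7 x -3.3 y 0.3
-0.001 act -0.0235 ax 18.7 x -2.9 y -2.0
the job is handed in; nothing more can be done
31.3917 None
```

The job is handed in at 31.4 s; the hood is caught open, the coupler snapped onto the nipple on a retry after first catching on its head, and the gun is still held with the nozzle about 13 mm in (from arm position and push force), but I got no verdict back.

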